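# Load a bearing into the feed tray and hold the tray in the guarded press

### The arm

A 6-joint arm with a two-finger parallel gripper is mounted at the origin on a cart in front of the work surface, level with it; the furniture and walls round the work are solid. World frame = base frame: x ahead of the robot, y to its left, z up, the work surface at z = 0. Lengths are in m, angles in rad, forces in N, time in s.
With the tool pointing down it reaches from about 0.3 to 0.875 m from the base axis. Payload 6.4 kg.
Tool frame: the origin (TCP) lies between the finger pads; the fingertips stand 19 mm ahead of it and the grasp point (between the pads) is the TCP (ctrl.tips_ahead is the z of the fingertips in the tool frame, in m); z points along the fingers, y is the line along which they close (so a half turn about z gives the same grasp; the last joint's range is limited). The gripper opens to 85 mm and grips with 20 to 120 N. Pads are 22 mm wide; open, the fingers measure 114 mm over their backs; the gripper's body (76 mm by 85 mm) begins 54 mm behind the grasp point. The pads swing forward as they close: fully open they stand 13 mm farther back than shut.
Start: joints at [0.975, 0.181, 1.607, -0, 1.354, -0.206], TCP at [0.218, 0.532, 0.25] pointing down, gripper open.
Joint ranges: [-2.99, 2.99], [-0.89, 2.07], [0.3, 2.58], [-1.14, 4.28], [0, 2.63], [-3.12, 3.12]. Speed limits (rad/s): [2.57, 2.57, 3.01, 3.14, 3.14, 3.14].

### API

Orientations are given as a unit quaternion [w, x, y, z].
In Python, from bench import readout, vision, ctrl gives the robot as it stands.
- The arm moves only by the tool play_rows, never from a script. Its arguments are lists of equal length, an entry for each row: "xyz": the shift along the tool's x, y, z in mm, a list of three; "rot": the turn, a rotation vector about the tool's x, y, z in rad, a list of three; "grip": the opening, from 0 (shut) to 1 (fully open). In form: {"xyz": [[x, y, z], ...], "rot": [[rx, ry, rz], ...], "grip": [grip, ...]}. A call has exactly 10 rows; each row is the pose to reach, as a shift and turn from the pose commanded when the call began, along the tool's axes at that moment; what a row does not reach only later rows make up. A row lasts 1/8 s, in which the tool goes at most 62.5 mm and 10.7 degrees, less where a joint would pass 70% of its speed; a pose out of reach is approached as far as the arm can. A call with a gripper value outside its range is refused whole. The fingers move at their own pace and stop on an object; the grip force is fixed at half the most. Time passes only in rows, so rows that repeat a pose let the fingers close, or fill a call up. It gives the time, the measured TCP pose, the force, the opening and the grip force at its end, in the units of the state.
- readout.get_obs(): the state, without advancing time (a new reading comes with each control period).
- vision.camera(name): name is "scene" or "top"; returns a dict with "color" (480x640x3 uint8, red, green, blue), "depth" (480x640 float32, m along the optical axis (not along the pixel's ray), 0 where there is no reading), "camera_matrix" (3x3 intrinsics, pixels), "k1" (the pictures are not rectified: a ray, as slopes to the right and down, at radius r is drawn at 1 + k1 r^2 times it, then the intrinsics apply), "extrinsics" (4x4, takes a point from camera to world coordinates). Camera axes: x right, y down, z forward; pixel columns grow to the right and rows downward; lengths in m; the calibration is good to about 2 mm. A picture is of the moment at which its call begins.
- ctrl.hand_in(): hands the job in; it is judged then, once.
The state is a dict: "time_s": time; "q": joint angles; "dq": joint speeds; "joint_efforts": joint torques, N m; "eef_pos": TCP position; "eef_rot": TCP orientation; "wrist_force": force on the tool from outside, world axes, zero at the start; "torque": the same for the moment, N m; "opening": opening from 0.0 (shut) to 1.0 (fully open); "grasp_force": force on a finger pad.
Only numpy, scipy, OpenCV 4.12 (cv2) and the standard library are available. Lean on these libraries where they do the work, as an engineer would, in place of code of your own. Each camera call takes 0.05 s, during which the arm holds its last target. There are 200 camera calls.

### The job

Lay the ball bearing flat in the round nest of the blue feed tray. Then take the tray by its black upright grip, keep it level, pass it nose first through the slot in the yellow guard of the bench press and push it right home, until the spring stop inside is pressed all the way in. Finish like that: still gripping the tray and holding it in against the spring, which would push it out again, with the bearing lying in its nest; leave the other things on the bench where they are.

Things in the scene. Friction and masses are not known exactly. Their poses are not given: they have to be found in the camera images.
- ball_bearing_mid (a point): Loose sealed ball bearing lying flat on the bench: steel ring 52 mm in diameter, 15 mm thick, 0.13 kg. The point is its centre, half-way up; z is its axis. It may have changed places with the black ring or the red cap.
- nest (a point): Centre of the floor of the tray's nest: a round pocket 56 mm in diameter, 7 mm deep, its mouth widened to 60 mm by a chamfer, the floor 4 mm thick; the seated bearing stands 8 mm above the rim. Axes are the tray's: x along the tray towards its round nose (the end that enters first), y across it, z up.
- tray_grip (a point): Middle of the tray's upright grip, a black tab on the shank, 12 mm thick across the tray (y), 36 mm long along it (x). 135 mm behind the nest's centre, 38 mm above the tray's underside, 20 mm below the tab's top; the tab's wider foot ends 13 mm above the underside. Axes as nest.
- slot (a point): Middle of the lower edge of the slot, on the outer face of the guard plate, 60 mm above the bench; x points straight into the press, y left, z up. The slot is 74 mm wide up to 13 mm above this edge and 60 mm wide from there up to 21 mm: 2 mm in all more than the tray (72 x 11) and the bearing's top (19 mm over its underside).
- stop_tip (a point): Tip of the spring stop inside the press, a red-headed plunger on the slot's middle line, 8.5 mm above the bolster, 69 mm behind the plate's outer face when free. The tray's nose meets it. With it fully pressed the nest's centre is about 45 mm behind the outer face, the grip's middle about 90 mm in front of it.
- stop (a joint): Travel of the spring stop: 0 m free (as at the start), 0.012 m fully pressed against its end. The spring pushes back with 4 N at first and 7 N at the end.
- tray: Loose blue feed tray, about 0.2 kg, flat on the bench; origin on its underside below the nest's centre, axes as nest. 11 mm thick, 72 mm wide: the nose is a half circle of radius 36 mm about the nest's centre, the sides run parallel from there to 66 mm behind it; then a shank 34 mm wide, 8 mm thick leads back to the upright grip.
- drive_ring_a: Bystander: black steel ring, 63 mm in diameter, 22 mm high, flat on the bench; origin under its centre.
- red_cap: Bystander: red plastic pipe cap, 49 mm in diameter, 16 mm high; origin under its centre.
- hex_nut: Bystander: large steel hex nut, 34 mm, 14 mm high; origin under its centre.
- press: Green bench press, fixed, at another place and angle each time; origin under its middle. Its yellow guard plate is 4 mm thick, 170 mm wide, 200 mm high, its outer face 85 mm before the origin; lips round the slot flare out 10 mm to the front. Behind the slot a flat steel bolster lies level with its lower edge. The press is 430 mm high.
- spring: Bystander: steel compression spring lying on its side along its y axis, 24 mm in diameter, 63 mm long; origin under its centre.
- shaft_clamp_1: Bystander: split aluminium shaft clamp block, 46 x 56 x 55 mm; origin under its centre.

How it is judged:
By the outcome, as a careful person would: the job done as asked, in the order asked, and still so for the second after the job is handed in, while the arm keeps its last pose, push and grip.
It also fails if it takes over 72 s, if anything falls off the work surface, if the arm or the gripper's body presses on something with over 40 N, if the wrist force passes 120 N, or if a joint passes its speed limit or range.

## Working session

There is one attempt and no reset: what is moved stays moved. The work goes in short steps, Python scripts to look and compute and a tool call to move; the robot and the scene stay as the last step left them, time stands still between calls to the robot, and variables do not carry over. Pictures are saved under pics/ and viewed, at most 10 in all, crops included, and the job is handed in when it is done.

Besides the shell and the picture viewer there is one more tool, called as name(argument=value, ...), one argument or row to a line, values as JSON. play_rows: Moves the arm, as the interface text tells. Its arguments: {"type":"object","properties":{"xyz":{"type":"array","items":{"type":"array","items":{"type":"number"}}},"rot":{"type":"array","items":{"type":"array","items":{"type":"number"}}},"grip":{"type":"array","items":{"type":"number"}}},"required":["xyz","rot","grip"]}

```bash
mkdir -p pics; cat > h.py <<'E'
import numpy as np, cv2, pickle
from bench import readout, vision, ctrl
def snap(n,tag):
    c=vision.camera(n); pickle.dump(c,open(f'pics/{tag}.pkl','wb')); cv2.imwrite(f'pics/{tag}.png',c['color'][:,:,::-1]); return c
def load(tag): return pickle.load(open(f'pics/{tag}.pkl','rb'))
def ray(c,u,v):
    K=c['camera_matrix']; d=np.array([(u-K[0,2])/K[0,0],(v-K[1,2])/K[1,1]]); s=d.copy()
    for _ in range(20): s=d/(1+c['k1']*(s@s))
    return np.array([s[0],s[1],1.])
def atz(c,u,v,z):
    E=c['extrinsics']; d=E[:3,:3]@ray(c,u,v); o=E[:3,3]; return o+d*(z-o[2])/d[2]
def dep(c,u,v):
    p=c['depth'][int(round(v)),int(round(u))]; E=c['extrinsics']; return E[:3,:3]@(ray(c,u,v)*p)+E[:3,3]
def proj(c,P):
    E=c['extrinsics']; p=E[:3,:3].T@(np.array(P)-E[:3,3]); s=p[:2]/p[2]; s=s*(1+c['k1']*(s@s)); K=c['camera_matrix']; return s*[K[0,0],K[1,1]]+K[:2,2]
def crop(tag,x0,y0,w,h,f):
    im=cv2.imread(f'pics/{tag}.png')[y0:y0+h,x0:x0+w]; cv2.imwrite(f'pics/{tag}_{x0}_{y0}.png',cv2.resize(im,None,fx=f,fy=f,interpolation=cv2.INTER_CUBIC))
E
python3 - <<'E'
from h import *
for n in('scene','top'):
    c=snap(n,n+'0'); print(c['camera_matrix'],c['k1'],c['extrinsics'].round(3))
print(readout.get_obs())
E
```

```text
[[469.76898062   0.         314.62385465]
 [  0.         469.76898062 238.5769075 ]
 [  0.           0.           1.        ]] -0.0766551811414608 [[ 0.877 -0.19   0.441  0.073]
 [-0.479 -0.393  0.785 -0.947]
 [ 0.024 -0.9   -0.436  0.575]
 [ 0.     0.     0.     1.   ]]
[[433.57204148   0.         319.87147178]
 [  0.         433.57204148 249.40823938]
 [  0.           0.           1.        ]] -0.01852335825020502 [[-0.012 -0.992  0.123  0.444]
 [-1.     0.011 -0.007 -0.077]
 [ 0.006 -0.123 -0.992  1.252]
 [ 0.     0.     0.     1.   ]]
{'time_s': 0.1, 'q': array([ 9.74726759e-01,  1.81448174e-01,  1.60791218e+00,  1.96408861e-06,
        1.35378405e+00, -2.06284903e-01]), 'dq': array([ 0.00068207, -0.00208291, -0.00331616,  0.00096283,  0.00013028,
       -0.00031422]), 'joint_efforts': array([ 8.28324937e-04, -4.45876336e+01, -3.52242100e+01, -1.63128302e-04,
        4.06575302e-03, -4.77865854e-07]), 'eef_pos': array([0.21820355, 0.53148858, 0.24948264]), 'eef_rot': array([-3.03864599e-04,  1.93661057e-01,  9.81068190e-01, -7.13899588e-04]), 'wrist_force': array([-0.32151075,  0.27124198,  0.64320438]), 'torque': array([ 0.00356275, -0.00188287, -0.04414798]), 'grasp_force': 0.0, 'opening': 0.9995957818945871}
```

View pics/top0.png

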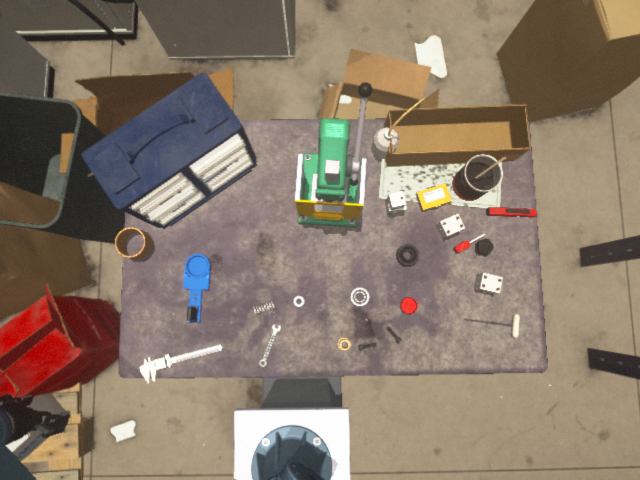

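View pics/scene0.png

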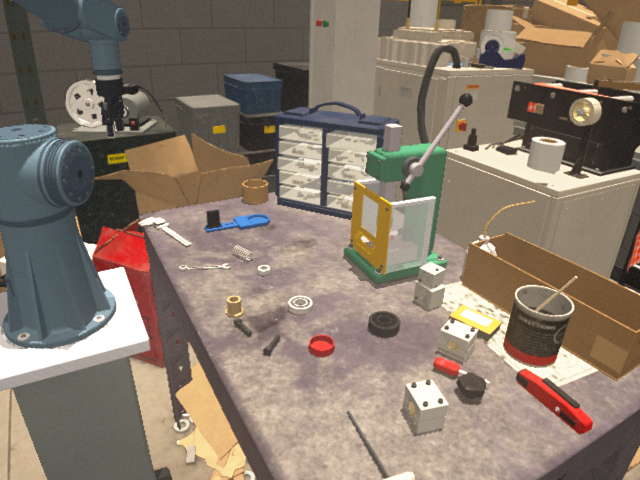

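Top view: bearing at about (360,296), tray nest (198,265) with its black grip (193,313), and the press guard at (331,205). I'll look closer.

```bash
python3 - <<'E'
from h import *
im=cv2.imread('pics/top0.png')
def r(x,y,w,h,f): return cv2.resize(im[y:y+h,x:x+w],None,fx=f,fy=f,interpolation=cv2.INTER_CUBIC)
a=r(170,245,50,85,7) #350x595
b=r(285,180,90,60,5) #450x300
d=r(335,270,50,50,6)#300x300
m=np.zeros((600,800,3),np.uint8); m[:595,:350]=a; m[:300,350:800]=b; m[300:600,350:650]=d
cv2.imwrite('pics/m.png',m)
c=load('top0')
for n,u,v in[('bear',360,296),('nest',198,265),('gripb',193,313)]: print(n,atz(c,u,v,0.01).round(3),dep(c,u,v).round(3))
E
```

```text
bear [ 0.463 -0.199  0.01 ] [ 0.463 -0.199  0.002]
nest [0.557 0.265 0.01 ] [0.557 0.266 0.003]
gripb [0.42  0.276 0.01 ] [0.421 0.268 0.038]
```

View pics/m.png

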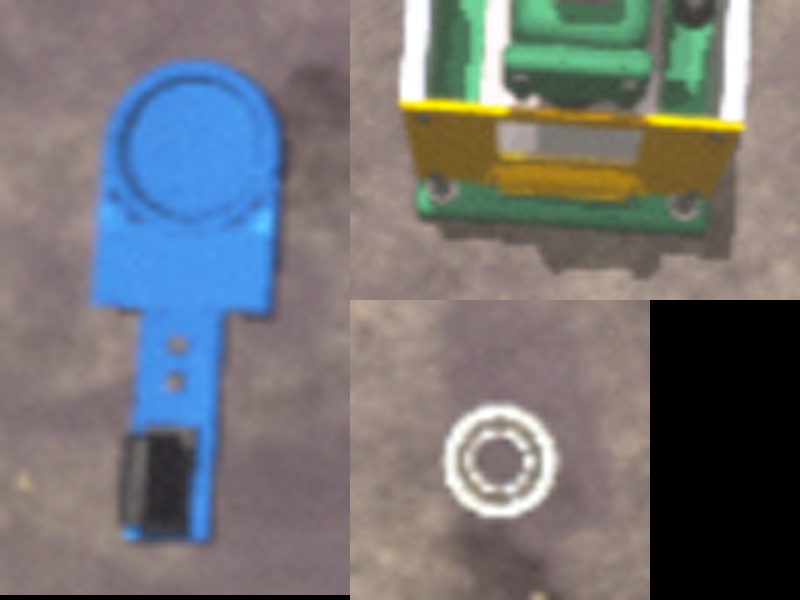

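The tray, bearing (bearing pixel ~(359.6,296.4)) and the guard's top edge ((295,200) to (363.4,204.8)) are clear. Next I fit the poses.

```bash
cat > fit.py <<'E'
from h import *
from scipy.optimize import minimize
def outline():
    t=np.linspace(np.pi/2,-np.pi/2,30); n=np.c_[36*np.cos(t),36*np.sin(t)]
    return n/1000
def fit(c,p0,zs=(0,.008,.011)):
    hsv=cv2.cvtColor(c['color'],cv2.COLOR_RGB2HSV); m=cv2.inRange(hsv,(95,120,70),(125,255,255))
    u0,v0=proj(c,[p0[0],p0[1],0]); w=70; x0,y0=int(u0)-w,int(v0)-w
    F=6; M=cv2.resize(m[y0:y0+2*w+1,x0:x0+2*w+1].astype(np.float32)/255,None,fx=F,fy=F,interpolation=cv2.INTER_LINEAR)
    def cost(p):
        C,S=np.cos(p[2]),np.sin(p[2]); R=np.array([[C,-S],[S,C]]); I=np.zeros(M.shape,np.uint8)
        for z in zs[::2]:
            q=np.r_[outline(),[[-.066,-.036],[-.066,.036]]]@R.T+p[:2]
            pts=np.array([(proj(c,[a,b,z])-[x0,y0]+.5)*F-.5 for a,b in q]); cv2.fillPoly(I,[np.round(pts*16).astype(np.int32)],1,shift=4)
        s=np.array([[-.066,-.017],[-.066,.017],[-.105,.017],[-.105,-.017]])@R.T+p[:2]
        pts=np.array([(proj(c,[a,b,.008])-[x0,y0]+.5)*F-.5 for a,b in s]); cv2.fillPoly(I,[np.round(pts*16).astype(np.int32)],1,shift=4)
        # ignore behind -.105
        g=np.array([[-.105,-.06],[-.105,.06],[-.2,.06],[-.2,-.06]])@R.T+p[:2]
        W=np.ones(M.shape,np.uint8); pts=np.array([(proj(c,[a,b,.005])-[x0,y0]+.5)*F-.5 for a,b in g]); cv2.fillPoly(W,[np.round(pts).astype(np.int32)],0)
        return float((np.abs(M-I)*W).sum())/F**2
    best=min((minimize(cost,p0,method='Nelder-Mead',options=dict(initial_simplex=np.array(p0)+np.array([[0,0,0],[.008*s,0,0],[0,.008,0],[0,0,.08]]))) for s in(1,-1)),key=lambda r:r.fun)
    return best.x,best.fun
E
python3 - <<'E'
from h import *
from fit import fit
T=load('top0');S=load('scene0')
for c in(T,S): print('tray',fit(c,[.557,.265,-.08]))
print('bear top',atz(T,359.6,296.4,.015), 'scene',atz(S,300.2,304,.015))
for c,n in((T,'top'),(S,'scene')):
    h=cv2.cvtColor(c['color'],cv2.COLOR_RGB2HSV); m=cv2.inRange(h,(18,150,60),(32,255,255)); m=cv2.erode(m,np.ones((3,3)))
    P=np.array([dep(c,u,v) for v,u in np.argwhere(m) if c['depth'][v,u]>0])
    P=P[(P[:,0]>.55)&(P[:,0]<.85)&(abs(P[:,1]+.1)<.16)&(P[:,2]>.02)]
    # plane ransac
    rng=np.random.default_rng(0);b=None
    for _ in range(400):
        q=P[rng.choice(len(P),3,False)]; nn=np.cross(q[1]-q[0],q[2]-q[0]); nn[2]=0; nn/=np.linalg.norm(nn)+1e-9; k=abs((P-q[0])@nn)<.0025
        if b is None or k.sum()>b.sum(): b=k
    Q=P[b]; mu=Q.mean(0); w,V=np.linalg.eigh(np.cov((Q-mu)[:,:2].T)); nn=V[:,0]*np.sign(V[0,0]); tt=np.array([-nn[1],nn[0]]); s=Q[:,:2]@tt
    print(n,len(P),b.sum(),'n',nn,'ang',np.arctan2(nn[1],nn[0]),'d',mu[:2]@nn,'trange',np.percentile(s,[0,1,99,100]),'z',Q[:,2].min(),Q[:,2].max(),'rms',w[0]**.5)
for z in(.2,.22): print(z,atz(T,295,200,z),atz(T,363.4,204.8,z))
E
```

```text
tray (array([ 0.55438701,  0.26810655, -0.03962675]), np.float64(64.63194444444444))
tray (array([0.55471462, 0.27209566, 0.05802015]), np.float64(83.39988878038194))
bear top [ 0.4614898  -0.19711229  0.015     ] scene [ 0.45892071 -0.20502644  0.015     ]
top 460 359 n [ 0.99681651 -0.07972977] ang -0.07981448621161356 d 0.6957285936881246 trange [-0.13150634 -0.13028593  0.02467899  0.02601414] z 0.04562964365437949 0.20366804463393118 rms 0.0007871201063540581
scene 1394 1253 n [ 0.99687399 -0.07900795] ang -0.0790903842236322 d 0.6967041786028586 trange [-0.14204219 -0.13846384  0.02101038  0.02546531] z 0.026810483716508737 0.20039828290495376 rms 0.0009959500410886217
0.2 [ 0.69838381 -0.02452702  0.2       ] [ 0.6843964  -0.19390558  0.2       ]
0.22 [ 0.69354347 -0.02552992  0.22      ] [ 0.67982206 -0.19168734  0.22      ]
```

```bash
python3 - <<'E'
s=open('fit.py').read()
s=s.replace("    u0,v0=proj","    n,L,st,_=cv2.connectedComponentsWithStats(m); uu,vv=proj(c,[p0[0],p0[1],.004]).round().astype(int); l=L[vv,uu]; print('blob',l,st[l]); m=np.where(L==l,255,0).astype(np.uint8)\n    u0,v0=proj",1)
s=s.replace("for s in(1,-1)),key","for s in(1,-1) for a in (-.12,-.04,.04)),key").replace("minimize(cost,p0,","minimize(cost,np.array(p0)+[0,0,a],").replace("np.array(p0)+np.array([[0","np.array(p0)+[0,0,a]+np.array([[0")
open('fit.py','w').write(s)
E
python3 - <<'E'
from h import *
from fit import fit
T=load('top0');S=load('scene0')
V=[]
for t,c in(('top',T),('scene',S)):
    x,f=fit(c,[.557,.265,-.05]); print('tray',x,f)
    im=c['color'][:,:,::-1].copy(); C,s=np.cos(x[2]),np.sin(x[2]); F=6; u,v=proj(c,[x[0]-.05*C,x[1],0]).astype(int); X0,Y0=u-33,v-45
    o=cv2.resize(im[Y0:Y0+90,X0:X0+66],None,fx=F,fy=F,interpolation=cv2.INTER_CUBIC)
    from fit import outline
    q=np.r_[outline(),[[-.066,-.036],[-.066,-.017],[-.153,-.017],[-.153,.017],[-.066,.017],[-.066,.036]]]@np.array([[C,-s],[s,C]]).T+x[:2]
    pts=np.array([(proj(c,[a,b,.011])-[X0,Y0]+.5)*F-.5 for a,b in q]); cv2.polylines(o,[pts.round().astype(np.int32)],True,(0,0,255),1); V.append(o)
cv2.imwrite('pics/ov.png',np.hstack(V))
E
```

```text
blob 1 [ 183  254   27   68 1065]
tray [ 0.55437399  0.26804192 -0.04067599] 64.4903564453125
blob 1 [205 214  65  18 486]
tray [0.55501821 0.27275484 0.0720377 ] 83.19540744357639
```

View pics/ov.png

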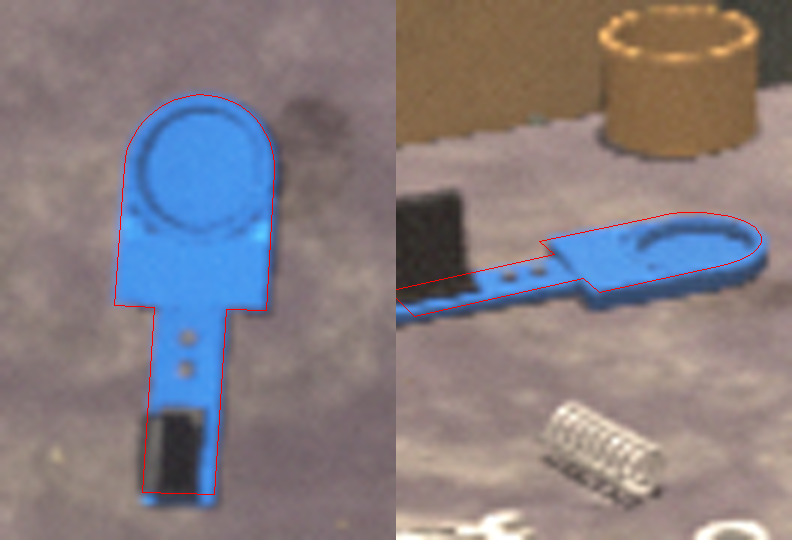

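Fit in the top view is tight (outline lies on the edges), so the tray is at about (0.554, 0.268) with yaw −0.04. Next I'll work out the move.

```bash
cat >> h.py <<'E'
from scipy.spatial.transform import Rotation as Rn
def go(p,yaw):  # yaw: direction of tray x / normal; tool y along tray y, tool z down
    o=readout.get_obs(); R=Rn.from_quat(o['eef_rot'],scalar_first=True)
    y=np.array([-np.sin(yaw),np.cos(yaw),0]); z=np.array([0,0,-1.]); x=np.cross(y,z)
    best=Rn.from_matrix(np.c_[x,y,z]); alt=Rn.from_matrix(np.c_[-x,-y,z])
    r=min((R.inv()*best,R.inv()*alt),key=lambda a:a.magnitude())
    print('t',o['time_s'].__round__(2),'pos',o['eef_pos'].round(4),'shift mm',(R.inv().apply(np.array(p)-o['eef_pos'])*1000).round(1),'rot',r.as_rotvec().round(4),'op',round(o['opening'],3),'F',o['wrist_force'].round(1),'grip',round(o['grasp_force'],1))
E
python3 - <<'E'
from h import *
print(ctrl.tips_ahead,[a for a in dir(ctrl) if a[0]!='_'],[a for a in dir(readout) if a[0]!='_'])
go([.4615,-.197,.12],-.04)
go([.4615,-.197,.028],-.04)
E
```

```text
0.019 ['MotionError', 'hand_in', 'tips_ahead'] ['get_obs']
t 0.1 pos [0.2182 0.5315 0.2495] shift mm [-501.9 -581.2  130.2] rot [-0.0014 -0.0006 -0.3498] op 1.0 F [-0.3  0.3  0.6] grip 0.0
t 0.1 pos [0.2182 0.5315 0.2495] shift mm [-501.9 -581.1  222.2] rot [-0.0014 -0.0006 -0.3498] op 1.0 F [-0.3  0.3  0.6] grip 0.0
```

play_rows(
  xyz=[
    [-502, -581, 130],
    [-502, -581, 130],
    [-502, -581, 130],
    [-502, -581, 130],
    [-502, -581, 130],
    [-502, -581, 130],
    [-502, -581, 130],
    [-502, -581, 130],
    [-502, -581, 130],
    [-502, -581, 130],
  ],
  rot=[
    [0, 0, -0.1],
    [0, 0, -0.2],
    [0, 0, -0.3],
    [0, 0, -0.35],
    [0, 0, -0.35],
    [0, 0, -0.35],
    [0, 0, -0.35],
    [0, 0, -0.35],
    [0, 0, -0.35],
    [0, 0, -0.35],
  ],
  grip=[1, 1, 1, 1, 1, 1, 1, 1, 1, 1],
)

```text
time_s: 1.35
eef_pos: [0.4142, -0.0546, 0.1457]
eef_rot: [0.0, 0.02, 1.0, 0.0]
wrist_force: [0.5, 1.1, -0.2]
opening: 0.999
grasp_force: 0.0
```

```bash
python3 - <<'E'
from h import *
go([.4615,-.197,.1],-.04)
E
```

```text
t 1.35 pos [ 0.4142 -0.0546  0.1457] shift mm [ -53.  -140.4   45.7] rot [ 0.      0.0006 -0.0004] op 0.999 F [ 0.5  1.1 -0.2] grip 0.0
```

play_rows(
  xyz=[
    [-53, -140, 45],
    [-53, -140, 45],
    [-53, -140, 45],
    [-53, -140, 45],
    [-53, -140, 45],
    [-53, -140, 45],
    [-53, -140, 45],
    [-53, -140, 45],
    [-53, -140, 45],
    [-53, -140, 45],
  ],
  rot=[
    [0, 0, 0],
    [0, 0, 0],
    [0, 0, 0],
    [0, 0, 0],
    [0, 0, 0],
    [0, 0, 0],
    [0, 0, 0],
    [0, 0, 0],
    [0, 0, 0],
    [0, 0, 0],
  ],
  grip=[1, 1, 1, 1, 1, 1, 1, 1, 1, 1],
)

```text
time_s: 2.6
eef_pos: [0.4614, -0.1945, 0.101]
eef_rot: [0.0, 0.02, 1.0, -0.0]
wrist_force: [0.1, 0.8, -0.1]
opening: 0.997
grasp_force: 0.0
```

```bash
python3 - <<'E'
from h import *
go([.4615,-.197,.03],-.04)
c=snap('scene','s1'); u,v=proj(c,[.46,-.2,.05]).astype(int); print(u,v); crop('s1',u-60,v-60,120,110,5)
import os; os.rename(f'pics/s1_{u-60}_{v-60}.png','pics/s1c.png')
E
```

```text
t 2.6 pos [ 0.4614 -0.1945  0.101 ] shift mm [-0.2 -2.5 71. ] rot [-0.0001  0.0001  0.0003] op 0.997 F [ 0.1  0.8 -0.1] grip 0.0
299 288
```

View pics/s1c.png

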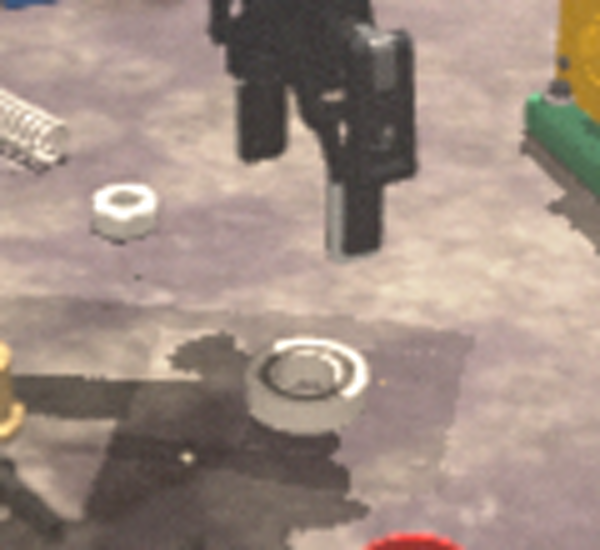

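The crop shows the open fingers above the bearing; bearing top centre is at crop (308,375), tips at (262,155) and (354,252). I'll check these against the projection.

```bash
python3 - <<'E'
from h import *
c=load('s1'); px=lambda x,y:((x+.5)/5-.5+239,(y+.5)/5-.5+228)
print('bearing',atz(c,*px(308,372),.015))
for z in(.082,.088,.095): print(z,[atz(c,*px(*p),z).round(4) for p in((262,155),(354,252))])
E
```

```text
bearing [ 0.46239744 -0.19823083  0.015     ]
0.082 [array([ 0.476 , -0.1255,  0.082 ]), array([ 0.473 , -0.2175,  0.082 ])]
0.088 [array([ 0.4711, -0.1355,  0.088 ]), array([ 0.4682, -0.2263,  0.088 ])]
0.095 [array([ 0.4654, -0.1472,  0.095 ]), array([ 0.4625, -0.2367,  0.095 ])]
```

play_rows(
  xyz=[
    [-0.5, -1, 30],
    [-0.5, -1, 60],
    [-0.5, -1, 70],
    [-0.5, -1, 74],
    [-0.5, -1, 77],
    [-0.5, -1, 78],
    [-0.5, -1, 78],
    [-0.5, -1, 78],
    [-0.5, -1, 78],
    [-0.5, -1, 78],
  ],
  rot=[
    [0, 0, 0],
    [0, 0, 0],
    [0, 0, 0],
    [0, 0, 0],
    [0, 0, 0],
    [0, 0, 0],
    [0, 0, 0],
    [0, 0, 0],
    [0, 0, 0],
    [0, 0, 0],
  ],
  grip=[1, 1, 1, 1, 1, 1, 1, 1, 1, 1],
)

```text
time_s: 3.9
eef_pos: [0.4619, -0.1956, 0.023]
eef_rot: [0.0, 0.02, 1.0, -0.0]
wrist_force: [0.4, 0.5, 0.0]
opening: 1.002
grasp_force: 0.0
```

```bash
python3 - <<'E'
from h import *
go([.462,-.1975,.022],-.04)
E
```

```text
t 3.9 pos [ 0.4619 -0.1956  0.023 ] shift mm [-0.2 -1.9  1. ] rot [-0.0001  0.0001  0.0002] op 1.002 F [0.4 0.5 0. ] grip 0.0
```

play_rows(
  xyz=[
    [0, -2, 1],
    [0, -2, 1],
    [0, -2, 1],
    [0, -2, 1],
    [0, -2, 1],
    [0, -2, 1],
    [0, -2, 1],
    [0, -2, 1],
    [0, -2, 1],
    [0, -2, 1],
  ],
  rot=[
    [0, 0, 0],
    [0, 0, 0],
    [0, 0, 0],
    [0, 0, 0],
    [0, 0, 0],
    [0, 0, 0],
    [0, 0, 0],
    [0, 0, 0],
    [0, 0, 0],
    [0, 0, 0],
  ],
  grip=[1, 1, 0.5, 0.5, 0.5, 0.5, 0.5, 0.5, 0.5, 0.5],
)

```text
time_s: 5.15
eef_pos: [0.4619, -0.1977, 0.0225]
eef_rot: [0.0, 0.02, 1.0, -0.0]
wrist_force: [-1.1, 1.2, 6.1]
opening: 0.569
grasp_force: 61.5
```

play_rows(
  xyz=[
    [0, 0, -5],
    [0, 0, -20],
    [0, 0, -50],
    [0, 0, -80],
    [0, 0, -100],
    [0, 0, -100],
    [0, 0, -100],
    [0, 0, -100],
    [0, 0, -100],
    [0, 0, -100],
  ],
  rot=[
    [0, 0, 0],
    [0, 0, 0],
    [0, 0, 0],
    [0, 0, 0],
    [0, 0, 0],
    [0, 0, 0],
    [0, 0, 0],
    [0, 0, 0],
    [0, 0, 0],
    [0, 0, 0],
  ],
  grip=[0.5, 0.5, 0.5, 0.5, 0.5, 0.5, 0.5, 0.5, 0.5, 0.5],
)

```text
time_s: 6.4
eef_pos: [0.4615, -0.1974, 0.1215]
eef_rot: [-0.0, 0.02, 1.0, 0.0]
wrist_force: [-0.3, 0.5, -1.8]
opening: 0.569
grasp_force: 62.1
```

```bash
python3 - <<'E'
from h import *
go([.554,.268,.1],-.041)
c=snap('scene','s2'); u,v=proj(c,[.46,-.2,.12]).astype(int); print(u,v); im=cv2.imread('pics/s2.png')[v-45:v+45,u-50:u+50]; cv2.imwrite('pics/s2c.png',cv2.resize(im,None,fx=6,fy=6,interpolation=cv2.INTER_CUBIC))
E
```

```text
t 6.4 pos [ 0.4615 -0.1974  0.1215] shift mm [-73.9 468.7  21.7] rot [ 0.0005 -0.0007  0.0011] op 0.569 F [-0.3  0.5 -1.8] grip 62.1
300 259
```

View pics/s2c.png

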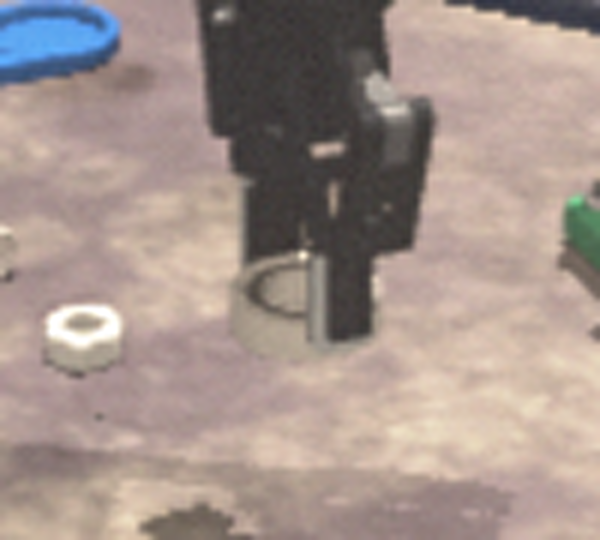

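Bearing held level; near fingertip ends at crop (340,342). I'll check how far it overlaps the bearing.

```bash
python3 - <<'E'
from h import *
c=load('s2'); f=lambda P:((proj(c,P)-[250,214]+.5)*6-.5).round(0)
for dz in(0,.004,.007,.011,.015): print(dz,f([.4615,-.2235,.0995+dz]),f([.4615,-.2305,.0995+dz]))
print(f([.4615,-.1975,.1145]))
E
```

```text
0 [338. 358.] [348. 367.]
0.004 [338. 347.] [348. 357.]
0.007 [338. 339.] [348. 349.]
0.011 [339. 329.] [348. 338.]
0.015 [339. 319.] [349. 328.]
[303. 285.]
```

play_rows(
  xyz=[
    [-9, 58, 0],
    [-18, 117, 0],
    [-28, 175, 0],
    [-37, 234, 0],
    [-46, 293, 0],
    [-55, 351, 0],
    [-65, 410, 0],
    [-72, 455, 0],
    [-73, 469, 0],
    [-73, 469, 22],
  ],
  rot=[
    [0, 0, 0],
    [0, 0, 0],
    [0, 0, 0],
    [0, 0, 0],
    [0, 0, 0],
    [0, 0, 0],
    [0, 0, 0],
    [0, 0, 0],
    [0, 0, 0],
    [0, 0, 0],
  ],
  grip=[0.5, 0.5, 0.5, 0.5, 0.5, 0.5, 0.5, 0.5, 0.5, 0.5],
)

```text
time_s: 7.7
eef_pos: [0.5547, 0.2696, 0.1013]
eef_rot: [0.002, 0.019, 1.0, 0.0]
wrist_force: [0.6, -0.0, -1.8]
opening: 0.565
grasp_force: 62.3
```

play_rows(
  xyz=[
    [0, 0, 10],
    [0, 0, 30],
    [0, 0, 50],
    [0, 0, 55],
    [0, 0, 55],
    [0, 0, 55],
    [0, 0, 55],
    [0, 0, 55],
    [0, 0, 55],
    [0, 0, 55],
  ],
  rot=[
    [0, 0, 0],
    [0, 0, 0],
    [0, 0, 0],
    [0, 0, 0],
    [0, 0, 0],
    [0, 0, 0],
    [0, 0, 0],
    [0, 0, 0],
    [0, 0, 0],
    [0, 0, 0],
  ],
  grip=[0.5, 0.5, 0.5, 0.5, 0.5, 0.5, 0.5, 0.5, 0.5, 0.5],
)

```text
time_s: 8.95
eef_pos: [0.5534, 0.2682, 0.045]
eef_rot: [0.0, 0.02, 1.0, 0.0]
wrist_force: [-0.2, -0.2, -1.5]
opening: 0.569
grasp_force: 62.3
```

```bash
python3 - <<'E'
from h import *
go([.5544,.268,.027],-.041)
c=snap('scene','s3'); u,v=proj(c,[.554,.268,.03]).astype(int); print(u,v); im=cv2.imread('pics/s3.png')[v-45:v+45,u-65:u+45]; cv2.imwrite('pics/s3c.png',cv2.resize(im,None,fx=6,fy=6,interpolation=cv2.INTER_CUBIC))
E
```

```text
t 8.95 pos [0.5534 0.2682 0.045 ] shift mm [-1.  -0.2 18. ] rot [0.     0.0001 0.0012] op 0.569 F [-0.2 -0.2 -1.5] grip 62.3
256 212
```

View pics/s3c.png

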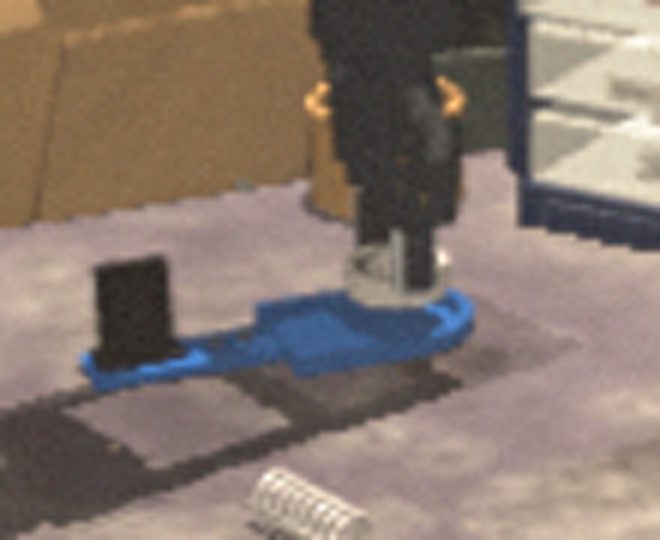

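Bearing hangs above the nest as expected. Lower it.

play_rows(
  xyz=[
    [-1, 0, 5],
    [-1, 0, 10],
    [-1, 0, 13],
    [-1, 0, 15],
    [-1, 0, 16],
    [-1, 0, 17],
    [-1, 0, 17.5],
    [-1, 0, 18],
    [-1, 0, 18],
    [-1, 0, 18],
  ],
  rot=[
    [0, 0, 0],
    [0, 0, 0],
    [0, 0, 0],
    [0, 0, 0],
    [0, 0, 0],
    [0, 0, 0],
    [0, 0, 0],
    [0, 0, 0],
    [0, 0, 0],
    [0, 0, 0],
  ],
  grip=[0.5, 0.5, 0.5, 0.5, 0.5, 0.5, 0.5, 0.5, 0.5, 0.5],
)

```text
time_s: 10.25
eef_pos: [0.5544, 0.2682, 0.0274]
eef_rot: [0.0, 0.02, 1.0, -0.0]
wrist_force: [-2.8, -0.9, 5.4]
opening: 0.567
grasp_force: 65.6
```

play_rows(
  xyz=[
    [1, 0, 0],
    [1, 0, 0],
    [1, 0, 0],
    [1, 0, 0],
    [1, 0, 0],
    [1, 0, 0],
    [1, 0, -20],
    [1, 0, -50],
    [1, 0, -80],
    [1, 0, -90],
  ],
  rot=[
    [0, 0, 0],
    [0, 0, 0],
    [0, 0, 0],
    [0, 0, 0],
    [0, 0, 0],
    [0, 0, 0],
    [0, 0, 0],
    [0, 0, 0],
    [0, 0, 0],
    [0, 0, 0],
  ],
  grip=[0.6, 0.7, 0.8, 0.9, 1, 1, 1, 1, 1, 1],
)

```text
time_s: 11.5
eef_pos: [0.5551, 0.2687, 0.1206]
eef_rot: [0.003, 0.02, 1.0, 0.001]
wrist_force: [-0.3, 1.2, 0.6]
opening: 1.0
grasp_force: 0.0
```

```bash
python3 - <<'E'
from h import *
x=np.array([.5544,.268]);a=-.041
g=x-.13*np.array([np.cos(a),np.sin(a)]); print(g)
go([*g,.1],a)
go([*g,.038],a)
c=snap('scene','s4'); u,v=proj(c,[.554,.268,.03]).astype(int); A=cv2.imread('pics/s4.png')[v-35:v+35,u-65:u+45]
d=snap('top','t4'); B=cv2.imread('pics/t4.png')[235:335,160:240]
A=cv2.resize(A,None,fx=4,fy=4,interpolation=cv2.INTER_CUBIC);B=cv2.resize(B,None,fx=4,fy=4,interpolation=cv2.INTER_CUBIC)
m=np.zeros((400,760,3),np.uint8); m[:280,:440]=A; m[:,440:760]=B; cv2.imwrite('pics/m4.png',m)
E
```

```text
[0.42450925 0.27332851]
t 11.5 pos [0.5551 0.2687 0.1206] shift mm [130.8  -0.6  19.9] rot [0.0016 0.0051 0.0013] op 1.0 F [-0.3  1.2  0.6] grip 0.0
t 11.5 pos [0.5551 0.2687 0.1206] shift mm [131.1  -0.7  81.9] rot [0.0016 0.0051 0.0013] op 1.0 F [-0.3  1.2  0.6] grip 0.0
```

View pics/m4.png

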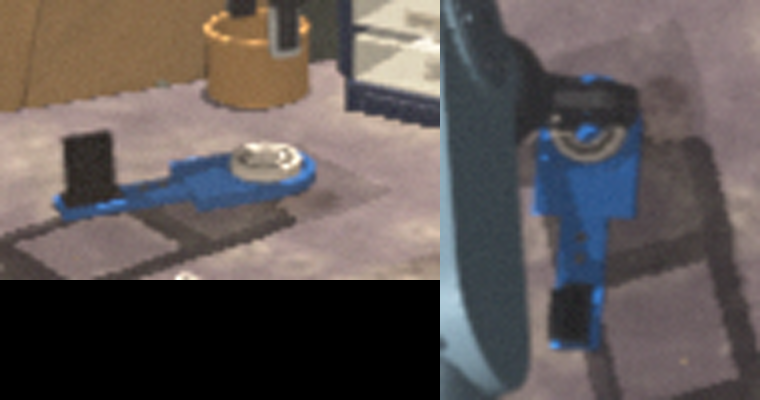

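Bearing looks seated, and the tray has not visibly moved. I'll check bearing height/tilt by depth.

```bash
python3 - <<'E'
from h import *
c=load('s4'); u0,v0=proj(c,[.554,.268,.019]); P=[]
for v in range(int(v0)-8,int(v0)+9):
    for u in range(int(u0)-14,int(u0)+15):
        col=c['color'][v,u].astype(int)
        if c['depth'][v,u]>0 and col[2]-col[0]<25 and col[0]>120:
            p=dep(c,u,v)
            if np.hypot(p[0]-.554,p[1]-.268)<.032: P.append(p)
P=np.array(P); print(len(P),P.mean(0),np.percentile(P[:,2],[5,25,50,75,95]).round(4)); Q=P[P[:,2]>np.percentile(P[:,2],40)]
A=np.c_[Q[:,0]-.554,Q[:,1]-.268,np.ones(len(Q))]; print('tilt,z',np.linalg.lstsq(A,Q[:,2],rcond=None)[0])
a=cv2.cvtColor(load('top0')['color'][290:326,180:212],cv2.COLOR_RGB2HSV)[:,:,1].astype(np.float64); b=cv2.cvtColor(load('t4')['color'][290:326,180:212],cv2.COLOR_RGB2HSV)[:,:,1].astype(np.float64)
print(cv2.phaseCorrelate(a,b,cv2.createHanningWindow((32,36),cv2.CV_64F)))
E
```

```text
130 [0.55372549 0.26204519 0.01705036] [0.0115 0.0148 0.018  0.0195 0.021 ]
tilt,z [-0.00801669  0.00172182  0.01921087]
((0.026750183312424625, -0.11978555028907678), 0.9192349089888937)
```

Seated: top at 19.2 mm, level. Now to the grip.

play_rows(
  xyz=[
    [50, 0, 0],
    [100, 0, 0],
    [125, 0, 0],
    [131, -0.5, 0],
    [131, -0.5, 20],
    [131, -0.5, 50],
    [131, -0.5, 70],
    [131, -0.5, 78],
    [131, -0.5, 82],
    [131, -0.5, 82],
  ],
  rot=[
    [0, 0, 0],
    [0, 0, 0],
    [0, 0, 0],
    [0, 0, 0],
    [0, 0, 0],
    [0, 0, 0],
    [0, 0, 0],
    [0, 0, 0],
    [0, 0, 0],
    [0, 0, 0],
  ],
  grip=[0.8, 0.6, 0.6, 0.6, 0.6, 0.6, 0.6, 0.6, 0.6, 0.6],
)

```text
time_s: 12.85
eef_pos: [0.423, 0.2729, 0.0352]
eef_rot: [0.0, 0.02, 1.0, 0.0]
wrist_force: [0.3, -1.0, 0.0]
opening: 0.602
grasp_force: 0.0
```

```bash
python3 - <<'E'
from h import *
go([.4245,.2733,.037],-.041)
E
```

```text
t 12.85 pos [0.423  0.2729 0.0352] shift mm [-1.5  0.4 -1.8] rot [0.0002 0.0005 0.001 ] op 0.602 F [ 0.3 -1.   0. ] grip 0.0
```

play_rows(
  xyz=[
    [-2, 0.5, -3],
    [-2, 0.5, -3],
    [-2, 0.5, -3],
    [-2, 0.5, -3],
    [-2, 0.5, -3],
    [-2, 0.5, -3],
    [-2, 0.5, -3],
    [-2, 0.5, -3],
    [-2, 0.5, -3],
    [-2, 0.5, -3],
  ],
  rot=[
    [0, 0, 0],
    [0, 0, 0],
    [0, 0, 0],
    [0, 0, 0],
    [0, 0, 0],
    [0, 0, 0],
    [0, 0, 0],
    [0, 0, 0],
    [0, 0, 0],
    [0, 0, 0],
  ],
  grip=[0.6, 0.5, 0.42, 0.34, 0.26, 0.2, 0.1, 0, 0, 0],
)

```text
time_s: 14.1
eef_pos: [0.4245, 0.2734, 0.038]
eef_rot: [0.0, 0.02, 1.0, 0.0]
wrist_force: [1.4, 0.9, 2.3]
opening: 0.131
grasp_force: 58.9
```

```bash
python3 - <<'E'
from h import *
go([.4245,.2733,.038],-.041)
E
```

```text
t 14.1 pos [0.4245 0.2734 0.038 ] shift mm [-0.  -0.1  0. ] rot [0.0001 0.0001 0.0013] op 0.131 F [1.4 0.9 2.3] grip 58.9
```

play_rows(
  xyz=[
    [0, 0, -2],
    [0, 0, -5],
    [0, 0, -12],
    [0, 0, -22],
    [0, 0, -34],
    [0, 0, -48],
    [0, 0, -62],
    [0, 0, -74],
    [0, 0, -82],
    [0, 0, -85],
  ],
  rot=[
    [0, 0, 0],
    [0, 0, 0],
    [0, 0, 0],
    [0, 0, 0],
    [0, 0, 0],
    [0, 0, 0],
    [0, 0, 0],
    [0, 0, 0],
    [0, 0, 0],
    [0, 0, 0],
  ],
  grip=[0, 0, 0, 0, 0, 0, 0, 0, 0, 0],
)

```text
time_s: 15.35
eef_pos: [0.4247, 0.2734, 0.1236]
eef_rot: [0.0, 0.02, 1.0, 0.0]
wrist_force: [0.5, 0.2, -2.9]
opening: 0.134
grasp_force: 58.4
```

```bash
python3 - <<'E'
from h import *
go([.45,-.091,.123],-.080)
print(readout.get_obs()['torque'])
c=snap('scene','s5'); d=snap('top','t5')
def face(c):
    h=cv2.cvtColor(c['color'],cv2.COLOR_RGB2HSV); m=cv2.inRange(h,(95,120,60),(125,255,255))
    P=np.array([dep(c,u,v) for v,u in np.argwhere(m) if c['depth'][v,u]>0]); x=(P-[.4245,.2734,0])@np.array([.9992,-.041,0]); y=(P-[.4245,.2734,0])@np.array([.041,.9992,0])
    k=(x>-.02)&(x<.17)&(abs(y)<.04)&(P[:,2]>.03)&(P[:,2]<.13); return x[k],y[k],P[k]
for c in(c,d):
    x,y,P=face(c); print(len(P))
    for a,b in((0,.02),(.02,.045),(.066,.08),(.08,.1),(.1,.13),(.13,.17)):
        k=(x>a)&(x<b); print(a,b,k.sum(),np.percentile(P[k,2],[20,50,80]).round(4) if k.sum()>3 else '')
E
```

```text
t 15.35 pos [0.4247 0.2734 0.1236] shift mm [ -39.8 -363.1    0.5] rot [0.0003 0.0007 0.0401] op 0.134 F [ 0.5  0.2 -2.9] grip 58.4
[ 0.0372111   0.25981927 -0.00958157]
313
0 0.02 16 [0.0908 0.0927 0.0944]
0.02 0.045 40 [0.0919 0.0938 0.0949]
0.066 0.08 51 [0.0944 0.0966 0.0978]
0.08 0.1 73 [0.095  0.0969 0.0977]
0.1 0.13 47 [0.0917 0.0952 0.0965]
0.13 0.17 31 [0.0928 0.0955 0.0967]
844
0 0.02 17 [0.0906 0.0933 0.0962]
0.02 0.045 107 [0.0911 0.093  0.0946]
0.066 0.08 145 [0.0933 0.0953 0.0969]
0.08 0.1 203 [0.0937 0.0954 0.097 ]
0.1 0.13 138 [0.0917 0.095  0.0968]
0.13 0.17 128 [0.0897 0.0941 0.0961]
```

Tray lifted level (within ~1 mm by depth). Move to the staging pose in front of the slot.

play_rows(
  xyz=[
    [-1, -10, 0],
    [-4, -40, 0],
    [-9, -80, 0],
    [-14, -125, 0],
    [-19, -170, 0],
    [-24, -215, 0],
    [-29, -260, 0],
    [-34, -305, 0],
    [-38, -345, 0],
    [-40, -363, 0],
  ],
  rot=[
    [0, 0, 0],
    [0, 0, 0],
    [0, 0, 0.01],
    [0, 0, 0.02],
    [0, 0, 0.03],
    [0, 0, 0.04],
    [0, 0, 0.04],
    [0, 0, 0.04],
    [0, 0, 0.04],
    [0, 0, 0.04],
  ],
  grip=[0, 0, 0, 0, 0, 0, 0, 0, 0, 0],
)

```text
time_s: 16.7
eef_pos: [0.4495, -0.0933, 0.1227]
eef_rot: [-0.0, 0.041, 0.999, -0.0]
wrist_force: [-0.1, 0.4, -2.5]
opening: 0.13
grasp_force: 58.7
```

play_rows(
  xyz=[
    [0, 0, 0],
    [0, 0, 4],
    [0, 0, 9],
    [0, 0, 14],
    [0, 0, 18],
    [0, 0, 20],
    [0, 0, 20],
    [0, 0, 20],
    [0, 0, 20],
    [0, 0, 20],
  ],
  rot=[
    [0, 0, 0],
    [0, 0, 0],
    [0, 0, 0],
    [0, 0, 0],
    [0, 0, 0],
    [0, 0, 0],
    [0, 0, 0],
    [0, 0, 0],
    [0, 0, 0],
    [0, 0, 0],
  ],
  grip=[0, 0, 0, 0, 0, 0, 0, 0, 0, 0],
)

```text
time_s: 17.95
eef_pos: [0.45, -0.0911, 0.1031]
eef_rot: [0.0, 0.04, 0.999, -0.0]
wrist_force: [-0.3, -0.1, -2.8]
opening: 0.13
grasp_force: 58.7
```

```bash
python3 - <<'E'
from h import *
go([.45,-.091,.103],-.080)
c=snap('scene','s6'); d=snap('top','t6'); o=readout.get_obs()['eef_pos']; yw=-.08
n=np.array([np.cos(yw),np.sin(yw),0]); t=np.array([-n[1],n[0],0])
for c in(c,d):
    h=cv2.cvtColor(c['color'],cv2.COLOR_RGB2HSV); m=cv2.erode(cv2.inRange(h,(95,120,60),(125,255,255)),np.ones((2,2)))
    P=np.array([dep(c,u,v) for v,u in np.argwhere(m) if c['depth'][v,u]>0]); x=(P-o)@n;y=(P-o)@t
    k=(x>.064)&(x<.17)&(abs(y)<.045)&(P[:,2]>.07)&(P[:,2]<.085)
    A=np.c_[x[k],y[k],np.ones(k.sum())]; s=np.linalg.lstsq(A,P[k,2],rcond=None)[0]; r=P[k,2]-A@s; k2=abs(r)<.002; s=np.linalg.lstsq(A[k2],P[k,2][k2],rcond=None)[0]
    print(k.sum(),'slope x,y',s[:2].round(4),'z at nest',s@[.13,0,1],'expected',o[2]-.027)
A=cv2.imread('pics/s6.png'); B=cv2.imread('pics/t6.png')
u,v=proj(load('s6'),[.64,-.1,.08]).astype(int); a=cv2.resize(A[v-60:v+60,u-65:u+65],(0,0),fx=4,fy=4,interpolation=cv2.INTER_CUBIC)
w,z=proj(load('t6'),[.62,-.1,.08]).astype(int); b=cv2.resize(B[z-60:z+60,w-35:w+35],(0,0),fx=4,fy=4,interpolation=cv2.INTER_CUBIC)
print((u,v),(w,z)); cv2.imwrite('pics/m6.png',np.hstack([a,b]))
E
```

```text
t 17.95 pos [ 0.45   -0.0911  0.1031] shift mm [0.  0.1 0.1] rot [-0.0001  0.0003  0.0001] op 0.13 F [-0.3 -0.1 -2.8] grip 58.7
292 slope x,y [-0.0066  0.0074] z at nest 0.0758593098661819 expected 0.07601510958459318
385 slope x,y [-0.0086 -0.0003] z at nest 0.07498723243104566 expected 0.07601510958459318
(np.int64(347), np.int64(240)) (np.int64(325), np.int64(238))
```

View pics/m6.png

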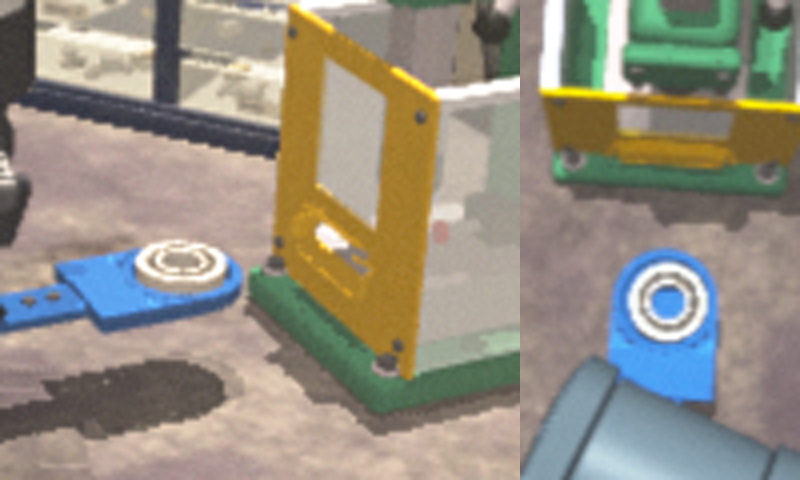

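The tray is held in front of the guard with the bearing seated: bearing centre at crop (181,262) in the scene view and (668,301) in the top view, with plate top corners at (290,5)/(437,97) in the scene view. Next I compare the lateral alignment within each camera.

```bash
python3 - <<'E'
from h import *
S=load('s6');T=load('t6'); yw=-.08; n=np.array([np.cos(yw),np.sin(yw),0]); t=np.array([-n[1],n[0],0])
ps=lambda x,y:((x+.5)/4-.5+282,(y+.5)/4-.5+180); pt=lambda x,y:((x-520+.5)/4-.5+290,(y+.5)/4-.5+178)
def r(l,p): print(l,p.round(4),'n,t',(p@n).round(4),(p@t).round(4))
tcp=np.array([.45,-.0911,.1031]); r('tcp',tcp); r('nest exp',tcp+.13*n)
r('bear S',atz(S,*ps(181,260),.084)); r('bear T',atz(T,*pt(668,301),.084))
r('cS L',atz(S,*ps(290,5),.2)); r('cS R',atz(S,*ps(437,97),.2))
r('cT L',atz(T,295,200,.2)); r('cT R',atz(T,363.4,204.8,.2))
r('trayT L',atz(T,*pt(610,330),.076)); r('trayT R',atz(T,*pt(717,330),.076))
# enlarged slot view mosaic
a=cv2.resize(cv2.imread('pics/s6.png')[220:264,346:384],None,fx=10,fy=10,interpolation=cv2.INTER_CUBIC)
b=cv2.resize(cv2.imread('pics/t6.png')[192:222,290:332+15],None,fx=7,fy=7,interpolation=cv2.INTER_CUBIC)
m=np.zeros((440,380+b.shape[1],3),np.uint8); m[:,:380]=a; m[:b.shape[0],380:]=b; cv2.imwrite('pics/m7.png',m); print(m.shape)
E
```

```text
tcp [ 0.45   -0.0911  0.1031] n,t 0.4558 -0.0548
nest exp [ 0.5796 -0.1015  0.1031] n,t 0.5858 -0.0548
bear S [ 0.5799 -0.104   0.084 ] n,t 0.5863 -0.0573
bear T [ 0.579  -0.1037  0.084 ] n,t 0.5854 -0.0571
cS L [ 0.6975 -0.0272  0.2   ] n,t 0.6974 0.0286
cS R [ 0.6865 -0.1918  0.2   ] n,t 0.6996 -0.1363
cT L [ 0.6984 -0.0245  0.2   ] n,t 0.6981 0.0314
cT R [ 0.6844 -0.1939  0.2   ] n,t 0.6977 -0.1386
trayT L [ 0.5605 -0.0641  0.076 ] n,t 0.5638 -0.0191
trayT R [ 0.5596 -0.137   0.076 ] n,t 0.5688 -0.0918
(440, 779, 3)
```

View pics/m7.png

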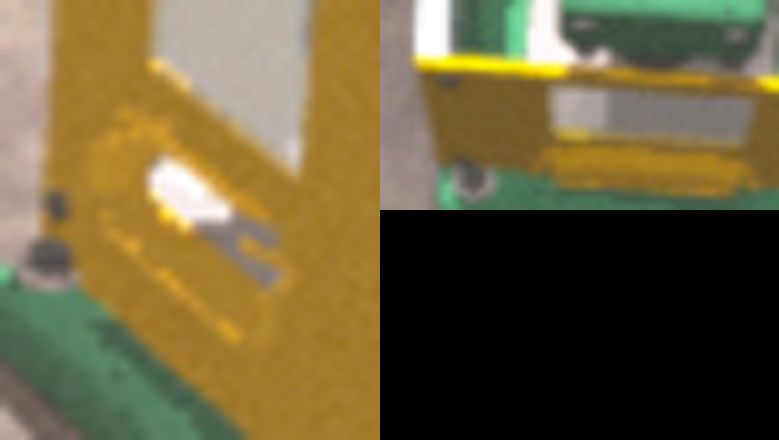

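Lip's front lower edge spans about (558..745,188) in the right panel; window's lower edge spans (548..757,135). I'll work out the midpoints.

```bash
python3 - <<'E'
from h import *
S=load('s6');T=load('t6'); yw=-.08; n=np.array([np.cos(yw),np.sin(yw),0]); t=np.array([-n[1],n[0],0])
pt=lambda x,y:((x-380+.5)/7-.5+290,(y+.5)/7-.5+192)
def r(l,p): print(l,'n,t',(p@n).round(4),(p@t).round(4))
for z in(.05,.056): r('lipL',atz(T,*pt(558,186),z)); r('lipR',atz(T,*pt(745,192),z))
for z in(.1,): r('winL',atz(T,*pt(549,132),z)); r('winR',atz(T,*pt(755,140),z))
# depth profile check: yellow plate z range per t in scene -> slot void extents
c=S; h=cv2.cvtColor(c['color'],cv2.COLOR_RGB2HSV); m=cv2.inRange(h,(15,120,60),(35,255,255))
P=np.array([dep(c,u,v) for v,u in np.argwhere(m) if c['depth'][v,u]>0]); d=P@n; tt=P@t
k=(abs(d-.697)<.004)&(P[:,2]>.02)&(P[:,2]<.21)&(tt<.05)&(tt>-.16); print('plate n',np.median(d[k]))
for a in(.03,.04,.12,.14,.16): 
    q=k&(abs(P[:,2]-a)<.01); print(a,np.sort(tt[q])[[0,2,-3,-1]].round(4))
# top: yellow row extents; tray blue mask extents rel. at same camera
c=T; h=cv2.cvtColor(c['color'],cv2.COLOR_RGB2HSV); m=cv2.inRange(h,(95,120,60),(125,255,255))
for x in(.545,.555,.565,.575,.585):
    o=x*n; vals=[]
    for s in np.arange(-.11,0,.0005):
        p=o+s*t; p[2]=.0755; u,v=proj(c,p); vals.append(cv2.getRectSubPix(m,(1,1),(float(u),float(v)))[0,0]>127)
    s=np.arange(-.11,0,.0005)[vals]; print(x,s.min(),s.max(),(s.min()+s.max())/2) if len(s) else 0
E
```

```text
lipL n,t 0.6854 -0.0184
lipR n,t 0.6882 -0.0937
lipL n,t 0.6843 -0.0185
lipR n,t 0.687 -0.0934
winL n,t 0.6965 -0.0144
winR n,t 0.6989 -0.0941
plate n 0.6967847865905443
0.03 [-0.1405 -0.1396  0.0251  0.0328]
0.04 [-0.1405 -0.1396  0.0268  0.0308]
0.12 [-0.1409 -0.1392  0.03    0.0306]
0.14 [-0.1404 -0.14    0.0264  0.0308]
0.16 [-0.141  -0.1397  0.0306  0.0328]
0.545 -0.09199999999999998 -0.01899999999999992 -0.05549999999999995
0.555 -0.09149999999999998 -0.01849999999999992 -0.05499999999999995
0.565 -0.09099999999999998 -0.02049999999999992 -0.05574999999999995
0.575 -0.08999999999999998 -0.01949999999999992 -0.05474999999999995
0.585 -0.08949999999999998 -0.01899999999999992 -0.05424999999999995
```

play_rows(
  xyz=[
    [-3, 0, 1],
    [-10, 0, 2],
    [-18, 0, 3],
    [-26, 0, 4],
    [-34, 0, 4],
    [-42, 0, 4],
    [-50, 0, 4],
    [-55, 0, 4],
    [-55, 0, 4],
    [-55, 0, 4],
  ],
  rot=[
    [0, -0.003, 0],
    [0, -0.007, 0],
    [0, -0.007, 0],
    [0, -0.007, 0],
    [0, -0.007, 0],
    [0, -0.007, 0],
    [0, -0.007, 0],
    [0, -0.007, 0],
    [0, -0.007, 0],
    [0, -0.007, 0],
  ],
  grip=[0, 0, 0, 0, 0, 0, 0, 0, 0, 0],
)

```text
time_s: 19.3
eef_pos: [0.5045, -0.0953, 0.0988]
eef_rot: [0.003, 0.04, 0.999, -0.0]
wrist_force: [-1.1, -0.0, -3.2]
opening: 0.132
grasp_force: 58.7
```

```bash
python3 - <<'E'
from h import *
n=np.array([np.cos(.08),-np.sin(.08)]); s=.511*n+np.array([-n[1],n[0]])*-.0548; go([*s,.099],-.08)
d=snap('top','t7');c=snap('scene','s7');o=readout.get_obs()['eef_pos']; N=np.array([*n,0]);t=np.array([-n[1],n[0],0])
for c in(c,d):
    h=cv2.cvtColor(c['color'],cv2.COLOR_RGB2HSV); m=cv2.erode(cv2.inRange(h,(95,120,60),(125,255,255)),np.ones((2,2)))
    P=np.array([dep(c,u,v) for v,u in np.argwhere(m) if c['depth'][v,u]>0]); x=(P-o)@N;y=(P-o)@t
    k=(x>.064)&(x<.17)&(abs(y)<.045)&(P[:,2]>.064)&(P[:,2]<.083)
    A=np.c_[x[k],y[k],np.ones(k.sum())]; s=np.linalg.lstsq(A,P[k,2],rcond=None)[0]; r=P[k,2]-A@s; k2=abs(r)<.002; s=np.linalg.lstsq(A[k2],P[k,2][k2],rcond=None)[0]
    print(k.sum(),'slope',s[:2].round(4),'z nest',(s@[.13,0,1]).round(4),'want .072')
E
```

```text
t 19.3 pos [ 0.5045 -0.0953  0.0988] shift mm [-0.5 -0.2 -0.2] rot [0.0001 0.0065 0.0003] op 0.132 F [-1.1 -0.  -3.2] grip 58.7
291 slope [0.0017 0.0168] z nest 0.0725 want .072
261 slope [-0.0317 -0.0038] z nest 0.07 want .072
```

play_rows(
  xyz=[
    [-4, 0, 0],
    [-8, 0, 0],
    [-12, 0, 0],
    [-16, 0, 0.1],
    [-20, 0, 0.1],
    [-24, 0, 0.1],
    [-28, 0, 0.2],
    [-32, 0, 0.2],
    [-35, 0, 0.2],
    [-35, 0, 0.2],
  ],
  rot=[
    [0, 0, 0],
    [0, 0, 0],
    [0, 0, 0],
    [0, 0, 0],
    [0, 0, 0],
    [0, 0, 0],
    [0, 0, 0],
    [0, 0, 0],
    [0, 0, 0],
    [0, 0, 0],
  ],
  grip=[0, 0, 0, 0, 0, 0, 0, 0, 0, 0],
)

```text
time_s: 20.65
eef_pos: [0.5399, -0.0982, 0.099]
eef_rot: [0.004, 0.04, 0.999, -0.0]
wrist_force: [0.0, 0.0, -2.4]
opening: 0.128
grasp_force: 58.7
```

play_rows(
  xyz=[
    [-3, 0, 0],
    [-6, 0, 0],
    [-9, 0, 0],
    [-12, 0, 0.1],
    [-15, 0, 0.1],
    [-18, 0, 0.1],
    [-21, 0, 0.1],
    [-23, 0, 0.1],
    [-25, 0, 0.2],
    [-25, 0, 0.2],
  ],
  rot=[
    [0, 0, 0],
    [0, 0, 0],
    [0, 0, 0],
    [0, 0, 0],
    [0, 0, 0],
    [0, 0, 0],
    [0, 0, 0],
    [0, 0, 0],
    [0, 0, 0],
    [0, 0, 0],
  ],
  grip=[0, 0, 0, 0, 0, 0, 0, 0, 0, 0],
)

```text
time_s: 21.9
eef_pos: [0.5648, -0.1, 0.0989]
eef_rot: [0.004, 0.04, 0.999, -0.0]
wrist_force: [-1.1, 3.5, -4.1]
opening: 0.13
grasp_force: 58.9
```

play_rows(
  xyz=[
    [0, 0.5, 0.2],
    [-1, 0.8, 0.3],
    [-4, 0.8, 0.3],
    [-7, 0.8, 0.3],
    [-10, 0.8, 0.3],
    [-13, 0.8, 0.3],
    [-16, 0.8, 0.3],
    [-18, 0.8, 0.3],
    [-20, 0.8, 0.3],
    [-20, 0.8, 0.3],
  ],
  rot=[
    [0, 0, 0],
    [0, 0, 0],
    [0, 0, 0],
    [0, 0, 0],
    [0, 0, 0],
    [0, 0, 0],
    [0, 0, 0],
    [0, 0, 0],
    [0, 0, 0],
    [0, 0, 0],
  ],
  grip=[0, 0, 0, 0, 0, 0, 0, 0, 0, 0],
)

```text
time_s: 23.15
eef_pos: [0.5849, -0.101, 0.0988]
eef_rot: [0.004, 0.04, 0.999, -0.0]
wrist_force: [0.2, 1.9, -3.4]
opening: 0.133
grasp_force: 58.8
```

```bash
python3 - <<'E'
from h import *
n=np.array([np.cos(.08),-np.sin(.08)]); s=.612*n+np.array([-n[1],n[0]])*-.054; go([*s,.099],-.08); print(readout.get_obs()['torque'])
E
```

```text
t 23.15 pos [ 0.5849 -0.101   0.0988] shift mm [-20.9  -0.1   0. ] rot [-0.0001  0.0076  0.0002] op 0.133 F [ 0.2  1.9 -3.4] grip 58.8
[0.55843727 0.28124838 0.2721458 ]
```

play_rows(
  xyz=[
    [0, 0.4, 0],
    [-2, 0.5, 0],
    [-4, 0.5, 0],
    [-6, 0.5, 0],
    [-8, 0.5, 0],
    [-10, 0.5, 0],
    [-12, 0.5, 0.1],
    [-14, 0.5, 0.1],
    [-15, 0.5, 0.1],
    [-15, 0.5, 0.1],
  ],
  rot=[
    [0, 0, 0],
    [0, 0, 0],
    [0, 0, 0],
    [0, 0, 0],
    [0, 0, 0],
    [0, 0, 0],
    [0, 0, 0],
    [0, 0, 0],
    [0, 0, 0],
    [0, 0, 0],
  ],
  grip=[0, 0, 0, 0, 0, 0, 0, 0, 0, 0],
)

```text
time_s: 24.4
eef_pos: [0.5992, -0.1017, 0.0987]
eef_rot: [0.003, 0.04, 0.999, -0.0]
wrist_force: [-5.2, 0.4, -0.4]
opening: 0.132
grasp_force: 59.2
```

play_rows(
  xyz=[
    [-1, 0, 0],
    [-2, 0, 0],
    [-3, 0, 0],
    [-4, 0, 0],
    [-5, 0, 0],
    [-6, 0, 0],
    [-7, 0, 0],
    [-7, 0, 0],
    [-7, 0, 0],
    [-7, 0, 0],
  ],
  rot=[
    [0, 0, 0],
    [0, 0, 0],
    [0, 0, 0],
    [0, 0, 0],
    [0, 0, 0],
    [0, 0, 0],
    [0, 0, 0],
    [0, 0, 0],
    [0, 0, 0],
    [0, 0, 0],
  ],
  grip=[0, 0, 0, 0, 0, 0, 0, 0, 0, 0],
)

```text
time_s: 25.65
eef_pos: [0.6038, -0.1019, 0.0984]
eef_rot: [0.0, 0.04, 0.999, 0.0]
wrist_force: [-16.2, 1.3, 5.6]
opening: 0.133
grasp_force: 60.2
```

```bash
python3 - <<'E'
from h import *
n=np.array([np.cos(.08),-np.sin(.08),0]);t=np.array([-n[1],n[0],0])
S=snap('scene','s8');T=snap('top','t8'); o=readout.get_obs(); print(o['eef_pos'],o['wrist_force'],o['torque'])
def prof(c,tt,z,xs):
    out=''
    h=cv2.cvtColor(c['color'],cv2.COLOR_RGB2HSV)
    for x in xs:
        p=x*n+tt*t; p[2]=z; u,v=proj(c,p).round().astype(int); H,s,V=h[v,u]; out+='B' if 95<=H<=125 and s>110 and V>50 else ('Y' if 15<=H<=35 and s>120 else ('k' if V<60 else '.'))
    return out
for nm,c in(('S',S),('T',T)):
    for tt in(-.027,-.033,-.054,-.075,-.082): print(nm,tt,prof(c,tt,.071,np.arange(.64,.70,.001)))
for c,tag in((load('s7'),'before'),(S,'now')):
    h=cv2.cvtColor(c['color'],cv2.COLOR_RGB2HSV); 
    for zz in (.0685,): 
        u,v=proj(c,.766*n-.054*t+[0,0,zz]); m=(((h[:,:,0]<8)|(h[:,:,0]>172))&(h[:,:,1]>60))
        w=m[int(v)-25:int(v)+25,int(u)-30:int(u)+30]; q=np.argwhere(w); print(tag,(u,v),len(q),q.mean(0)+[int(v)-25,int(u)-30] if len(q) else '')
# tray pose relative to plate by shoulder before (s6)
E
```

```text
[ 0.60384365 -0.10192438  0.09838826] [-15.41214604   0.71146766   5.8986671 ] [0.07540857 1.9430636  0.01421332]
S -0.027 ...................................BBBBBBBBBBBBBBBBBBBB..BBB
S -0.033 .................................BBBBBBBBBBBBBBBBBBBBBBBBBBB
S -0.054 B..........BBBBBB.................BBBBBBBBBBBBBBBBBBBB..BBB.
S -0.075 BBBBBBBBBBBBBBBBBBBBBBBBBBBBBBBBBBBBBBBBBBBBBBBBBB.....YYYYY
S -0.082 BBBBBBBBBB.BBBBBBBB......BB..BBBBBBBBBBBBBBBBBBBBBBBBB...YYY
T -0.027 ............................................................
T -0.033 ............................................................
T -0.054 ............................................................
T -0.075 ............................................................
T -0.082 ............................................................
before (np.float64(390.7392248827168), np.float64(237.89335364847565)) 11 [237.27272727 392.        ]
now (np.float64(390.7392248827168), np.float64(237.89335364847565)) 6 [235.66666667 396.33333333]
```

play_rows(
  xyz=[
    [0, 0, -0.3],
    [0, 0, -0.5],
    [-0.5, 0, -0.5],
    [-1, 0, -0.5],
    [-1.5, 0, -0.5],
    [-2, 0, -0.5],
    [-2.5, 0, -0.5],
    [-3, 0, -0.5],
    [-3, 0, -0.5],
    [-3, 0, -0.5],
  ],
  rot=[
    [0, -0.003, 0],
    [0, -0.006, 0],
    [0, -0.006, 0],
    [0, -0.006, 0],
    [0, -0.006, 0],
    [0, -0.006, 0],
    [0, -0.006, 0],
    [0, -0.006, 0],
    [0, -0.006, 0],
    [0, -0.006, 0],
  ],
  grip=[0, 0, 0, 0, 0, 0, 0, 0, 0, 0],
)

```text
time_s: 27.0
eef_pos: [0.6039, -0.1016, 0.0975]
eef_rot: [-0.0, 0.04, 0.999, 0.001]
wrist_force: [-26.2, 0.6, 8.1]
opening: 0.13
grasp_force: 60.3
```

play_rows(
  xyz=[
    [0.5, 0, 0],
    [1, 0, 0],
    [1.5, 0, 0],
    [1.5, 0, 0],
    [1.5, 0, 0],
    [1.5, 0, 0],
    [1.5, 0, 0],
    [1.5, 0, 0],
    [1.5, 0, 0],
    [1.5, 0, 0],
  ],
  rot=[
    [0, 0, 0],
    [0, 0, 0],
    [0, 0, 0],
    [0, 0, 0],
    [0, 0, 0],
    [0, 0, 0],
    [0, 0, 0],
    [0, 0, 0],
    [0, 0, 0],
    [0, 0, 0],
  ],
  grip=[0, 0, 0, 0, 0, 0, 0, 0, 0, 0],
)

```text
time_s: 28.25
eef_pos: [0.6038, -0.1016, 0.0978]
eef_rot: [0.001, 0.04, 0.999, 0.001]
wrist_force: [-18.0, 1.6, 3.9]
opening: 0.134
grasp_force: 59.9
```

```bash
python3 - <<'E'
from h import *
n=np.array([np.cos(.08),-np.sin(.08),0]);t=np.array([-n[1],n[0],0]); go([.6039,-.1016,.098],-.08)
S=snap('scene','s9')
for tag in('s6','s8','s9'):
    c=load(tag); h=cv2.cvtColor(c['color'],cv2.COLOR_RGB2HSV); u,v=proj(c,.766*n-.054*t+[0,0,.0685]).astype(int)
    m=(((h[:,:,0]<8)|(h[:,:,0]>172))&(h[:,:,1]>45))[v-20:v+15,u-15:u+25]; q=np.argwhere(m); print(tag,len(q),(q.mean(0)+[v-20,u-15]).round(1),q[:,1].min()+u-15,q[:,1].max()+u-15)
for x in(.766,.778): print(proj(c,x*n-.054*t+[0,0,.0685]))
h=cv2.cvtColor(S['color'],cv2.COLOR_RGB2HSV); P=[]
u0,v0=proj(S,.741*n-.054*t+[0,0,.079]); print(u0,v0)
for v in range(int(v0)-12,int(v0)+12): print(' '.join('%3d'%S['color'][v,u,2]+('b' if 95<=h[v,u,0]<=125 and h[v,u,1]>60 else 'y' if 15<=h[v,u,0]<=35 and h[v,u,1]>110 else '-') for u in range(int(u0)-18,int(u0)+18,2)))
E
```

```text
t 28.25 pos [ 0.6038 -0.1016  0.0978] shift mm [-0.1  0.  -0.2] rot [0.0012 0.0027 0.0005] op 0.134 F [-18.    1.6   3.9] grip 59.9
s6 20 [237.5 391.6] 390 393
s8 8 [235.2 396.1] 395 397
s9 6 [235.5 396.2] 395 397
[390.73922488 237.89335365]
[394.77986771 237.14106836]
382.57750257342786 235.67139537978213
168- 175- 174- 173- 170- 173- 146-  44y  49y  44y  38y  43y  38y  96y 164- 181- 176- 177-
175- 172- 173- 170- 177- 177- 144-  40y  41y  48y  44y  44y  39y  97- 164- 180- 178- 181-
174- 173- 173- 174- 173- 174- 155-  46y  41y  41y  50y  48y  38y 120- 162- 178- 181- 180-
174- 175- 171- 174- 174- 173- 144-  39y  39y  45y  45y  50y  39y 121- 168- 177- 179- 179-
161- 177- 172- 172- 172- 174- 143-  40y  41y  45y  43y  40y  37y 121- 175- 177- 178- 176-
129y 170- 173- 170- 173- 170- 139-  41y  43y  40y  49y  42y  33y 159- 179- 175- 176- 171-
 70y 150- 170- 172- 172- 174- 137-  41y  45y  39y  52y  41y  41y 177- 178- 176- 177- 154-
 38y  96y 161- 170- 173- 173- 115-  32y  41y  37y  43y  43y  41y 181- 183- 181- 178- 153-
 34y  54y 134- 171- 170- 172- 110-  39y  38y  41y  32y  38y  42y 194- 20
[... 667 characters left out ...]
  46y  39y  41y  40y  45y  39y  40y  44y  66y 166- 166- 158- 160- 166-
112b 114b  91-  43y  40y  37y  43y  42y  46y  39y  43y  42y  82y 171- 166- 160- 162- 160-
112b 110b 112b  71y  45y  39y  36y  42y  43y  40y  45y  41y  87y 174- 169- 160- 162- 164-
119b 112b 110b 111b  86-  49y  43y  42y  41y  47y  40y  33y  88y 167- 164- 158- 164- 165-
147b 121b 116b 100- 111b  47y  44y  40y  44y  46y  42y  44y 106- 163- 160- 161- 163- 164-
152b 122b 111b  68y  95-  51y  41y  46y  42y  36y  38y  45y 128- 165- 162- 162- 160- 165-
150b 142b 118b  93-  52y  42y  44y  39y  43y  46y  43y  43y 136- 166- 166- 162- 160- 164-
145b 152b 144b 108b  90-  51y  41y  37y  50y  44y  40y  43y 135- 165- 160- 162- 164- 162-
```

The red plunger head moved 4.6 px in the scene view, and 12 mm of travel predicts about 4 px. With a hard stop felt as well, the stop is fully pressed.

```bash
python3 -c "
from bench import ctrl
print(ctrl.hand_in())"
```

```text
the job is handed in; nothing more can be done
None
```

The job is handed in at about 28 s: the bearing was seated level in the nest before the lift, and the tray went nose first through the slot and is held against the fully pressed stop with about 18 N. I could not check the bearing inside the press by camera; the full-press reading rests on the hard stop and the plunger's movement in the image.

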